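Rock a stuck neck block free of its jig and hold it clear

ROBOT

A 6-joint arm with a two-finger parallel gripper is mounted at the origin on a cart in front of the work surface, level with it; the furniture and walls round the work are solid. World frame = base frame: x ahead of the robot, y to its left, z up, the work surface at z = 0. Lengths are in m, angles in degrees, forces in N, time in s.
With the tool pointing down it reaches from about 0.35 to 0.975 m from the base axis. Payload 4.9 kg.
Tool frame: the origin (TCP) lies midway between the tips of the shut fingers; the grasp point (between the pads) lies 19 mm behind it; z points along the fingers, y is the line along which they close (so a half turn about z gives the same grasp; the last joint's range is limited). The gripper opens to 85 mm and grips with 20 to 120 N. Pads are 22 mm wide; open, the fingers measure 114 mm over their backs; the gripper's body (76 mm by 85 mm) begins 54 mm behind the grasp point. The pads swing forward as they close: fully open they stand 13 mm farther back than shut.
Start: joints at [-72.938, 3.019, 92.412, -0, 84.569, -6.818], TCP at [0.253, -0.571, 0.203] pointing down, gripper open.
Joint ranges: [-172.51, 172.51], [-57.92, 126.97], [3.15, 148.05], [-58.71, 238.71], [5.1, 150.11], [-179.66, 179.66]. Speed limits (degrees/s): [147.25, 147.25, 180, 180, 180, 180].

INTERFACE

Orientations are given as [roll, pitch, yaw] about the fixed x, y, z axes, in that order (R = Rz(yaw) Ry(pitch) Rx(roll)).
In Python, from workcell import arm gives the robot as it stands.
- The arm moves only by the tool step_arm, never from a script. Its argument "moves" is a list of rows, each a list of 7 numbers: the turn, a rotation vector about the tool's x, y, z each as a share of pi rad, from -1 to 1, then the shift along the tool's x, y, z each as a share of 0.025 m, from -1 to 1, then the opening, from 0 (shut) to 1 (fully open). A call has 1 to 10 rows; each row shifts and turns the commanded pose from where the row before left it, along the tool's axes as they then stand; what a row does not reach is not made up. A row lasts 1/8 s, in which the tool goes at most 62.5 mm and 10.7 degrees, less where a joint would pass 70% of its speed; a pose out of reach is approached as far as the arm can. A call with a number of a shift or a turn outside -1 to 1 is refused whole. A call with a gripper value outside its range is refused whole. The fingers move at their own pace and stop on an object; "squeeze" is the grip in N (left out, the last holds). Time passes only in rows, so rows that do not move let the fingers close. It gives the time, the measured TCP pose, the force, the opening and the grip force at its end, in the units of the state.
- arm.read_state(): the state, without advancing time (a new reading comes with each control period).
- arm.snapshot(name): name is "side" or "top" or "wrist"; returns the picture (384x512x3 uint8, blue, green, red); there is no depth.
- arm.camera_params(name): a dict with "fovy" (degrees; the focal length in pixels is half the picture's height over the tangent of half this angle, whatever the lens; pixels are square), "cx", "cy" (the principal point, pixels), "k1" (the pictures are not rectified: a ray, as slopes to the right and down, at radius r is drawn at 1 + k1 r^2 times it, then the intrinsics apply), "xyz" and "rotation" of the camera in the world. Camera axes: x right, y down, z forward; pixel columns grow to the right and rows downward; lengths in m; the calibration is good to about 2 mm. A picture is of the moment at which its call begins: read the wrist's pose just before it. camera_params takes no time and is no camera call; for the wrist camera it gives the pose at the moment of the call.
- arm.close_job(): hands the job in; it is judged then, once.
Trained networks look in the newest picture that a camera, given by its name, has taken for a name from the list of things; names that differ only in an ending like _2 or _b are one class to them, and where a whole thing is asked for, a point or a joint stands for the part that bears it (a point fixed in the world has none). Each returns a list of dicts, best first, with "conf" (0 to 1); they miss things now and then, are a little off and sometimes report something else, mostly with a low value. They report only what shows in the picture. A call takes as long as a camera call. They do not tell look-alikes from the thing itself.
- arm.find_in(camera, target): "at" ([x, y, z] in m, in the coordinates of the camera as it stood for that picture, good to about 4 mm: the middle of the surface that is visible of it).
- arm.masks_of(camera, target): "region" (384x512 bool, what is visible of it).
The state is a dict: "t": time; "joint_positions": joint angles; "dq": joint speeds; "joint_efforts": joint torques, N m; "ee_pos": TCP position; "ee_rot": TCP orientation; "contact_force": force on the tool from outside, world axes, zero at the start; "moment": the same for the moment, N m; "finger_gap": opening from 0.0 (shut) to 1.0 (fully open); "gripper_force": force on a finger pad.
Only numpy, scipy, OpenCV 4.12 (cv2) and the standard library are available. Lean on these libraries where they do the work, as an engineer would, in place of code of your own. Each camera call takes 0.05 s, during which the arm holds its last target. There are 200 camera calls.

TASK

The guitar neck block standing in the shaping jig is stuck: its tongue is trapped between the jig's two stiff sliding cheeks. Grip the block and rock it gently from side to side, towards one cheek and then towards the other, so that each cheek is pushed well back and the block comes free; do not yank it straight out, and leave the other things on the bench alone. Then lift it straight up and finish still holding it, upright and still above the jig, with its foot a few centimetres clear of the cheeks.

Things in the scene. Friction and masses are not known exactly. Their poses are not given: they have to be found in the camera images.
- jig: Wooden jig fixed to the bench, base board 110 (x) x 150 (y) x 12 mm. Origin: centre of its underside, on the bench; x along its 27 mm wide trough, y across it from right cheek to left cheek, z up. Trough floor 12 mm up. A dark cheek (60 x 28 x 21 mm) slides along y on each side; stops behind the cheeks are 51 mm high, brass screw heads reach 75 mm out from the middle.
- stuck_block: The stuck block, loose, 0.12 to 0.23 kg: reddish neck block 66 (x) x 42 (y) x 36 mm on a tongue 50 x 12 (y) mm with a round bead at its foot, 24 mm diameter, 56 mm long (x). Origin: lowest line of the bead, 12 mm above the bench at the start; z up, axes as the jig's (within 1 degree). Above it: tongue up to 54 mm, neck block 54 to 90 mm. Leaves the jig once the origin is above the cheek tops.
- grip_point (a point): Where to pinch the block: centre of the neck block 80 mm above the block's origin, 10 mm below its top, 68 mm above the bead axis; pinch along y, 42 mm wide. Axes as the block's.
- bead_axis (a point): Middle of the bead, 12 mm above the block's origin. The block rocks about this point's x axis (along the trough), with about 1 mm of play; the tongue pushes the cheek it leans to. 0.31 rad (18 degrees) of lean pushes a cheek back about 7.5 mm; at about 0.38 rad it meets its stop. Over 75 N between block and jig counts as yanking or forcing it.
- cheek_left_face (a point): Top inner edge of the left cheek (the jig's +y side), middle of its length, 56 mm above the bench; at the start 7 to 8 mm from the jig's middle plane. The cheek's underside is 35 mm above the bench. It moves with the cheek.
- cheek_right_face (a point): The same on the right cheek (the jig's -y side). The bead cannot pass up between the cheeks until each has been pushed back over 5.5 mm; pulled before that, it wedges.
- cheek_left (a joint): How far the left cheek is pushed outward (jig's +y), m: 0 to 0.001 as found, 0.010 at its stop. No spring: stiff friction, about 14 N to slide it, and it stays where it is left.
- cheek_right (a joint): The same for the right cheek, pushed outward along the jig's -y.
- spare_neck_block: Loose spare neck block without a tongue, 66 x 42 x 36 mm, lying on the bench behind the jig; leave alone. Origin at the centre of its underside.
- glue_jar: Loose glue jar with a red lid, 64 mm across, 97 mm high, standing behind the jig; leave alone. Origin at the centre of its underside.
- cork_block: Loose cork sanding block, 55 x 86 x 32 mm, on the bench to the right of the jig; leave alone. Origin at the centre of its underside.
Not all that is in view belongs to the job. Leave any black or turquoise look-alike of the stuck_block alone. What is shaped like the jig but pink is not meant.

How it is judged:
By the outcome, as a careful person would: the job done as asked, in the order asked, and still so for the second after the job is handed in, while the arm keeps its last pose, push and grip.
It also fails if it takes over 45 s, if anything falls off the work surface, if the arm or the gripper's body presses on something with over 40 N, if the wrist force passes 120 N, or if a joint passes its speed limit or range.

## Working session

There is one attempt and no reset: what is moved stays moved. The work goes in short steps, Python scripts to look and compute and a tool call to move; the robot and the scene stay as the last step left them, time stands still between calls to the robot, and variables do not carry over. Pictures are saved under pics/ and viewed, at most 10 in all, crops included, and the job is handed in when it is done.

Besides the shell and the picture viewer there is one more tool, called after ">>>" by a JSON object that holds its "method" and its "body". step_arm: Moves the arm, as the interface text tells. Its arguments: {"type":"object","properties":{"moves":{"type":"array","items":{"type":"array","items":{"type":"number"}}},"squeeze":{"type":"number"}},"required":["moves"]}

```bash
mkdir -p pics; ls
cat > h.py <<'E'
import numpy as np, cv2
from scipy.spatial.transform import Rotation as Ro
from workcell import arm
def cam(n):
    p=arm.camera_params(n); return p,np.array(p["xyz"]),np.array(p["rotation"])
def K(p):
    f=192/np.tan(np.radians(p["fovy"])/2); return f
def ray(n,u,v):
    p,c,R=cam(n); f=K(p); d=np.array([(u-p["cx"])/f,(v-p["cy"])/f]); s=d.copy()
    for _ in range(30): s=d/(1+p["k1"]*(s@s))
    return c,R@np.array([s[0],s[1],1])
def onz(n,u,v,z):
    c,d=ray(n,u,v); return c+d*(z-c[2])/d[2]
def proj(n,X):
    p,c,R=cam(n); q=R.T@(np.array(X)-c); s=q[:2]/q[2]; s=s*(1+p["k1"]*(s@s)); return s*K(p)+[p["cx"],p["cy"]]
def find(n,t):
    p,c,R=cam(n); return [(round(d["conf"],2),np.round(R@np.array(d["at"])+c,4),np.round(proj(n,R@np.array(d["at"])+c))) for d in arm.find_in(n,t)]
E
python3 - <<'E'
from h import *
a=arm.snapshot("side");b=arm.snapshot("top")
print(np.array(arm.camera_params("top")["rotation"]).shape,arm.camera_params("side"),arm.camera_params("top"))
cv2.imwrite("pics/st.png",np.vstack([cv2.resize(np.hstack([a,b]),(800,300))]))
cv2.imwrite("pics/top.png",cv2.resize(b,(768,576)))
for n in("side","top"):
  for t in("stuck_block","jig","cheek_left_face","cheek_right_face","grip_point","spare_neck_block"):
    print(n,t,find(n,t))
E
```

```text
pics
(3,) {'fovy': 48.112849630855884, 'cx': 258.7026839244174, 'cy': 191.27625075925457, 'k1': -0.05025898250164439, 'xyz': array([0.38019247, 0.57049207, 0.58591987]), 'rotation': array([-125.76999916,    0.97269122, -164.48505093])} {'fovy': 53.636008122102034, 'cx': 254.95162778913704, 'cy': 189.70120684917455, 'k1': -0.011505155968561071, 'xyz': array([ 0.49271145, -0.09187841,  0.9308494 ]), 'rotation': array([-175.7355075 ,   -0.79355559,  -89.64185066])}Traceback (most recent call last):
  File "<stdin>", line 8, in <module>
  File "h.py", line 17, in find
    p,c,R=cam(n); return [(round(d["conf"],2),np.round(R@np.array(d["at"])+c,4),np.round(proj(n,R@np.array(d["at"])+c))) for d in arm.find_in(n,t)]
                                                                                         ~~~~^^^^^^^^^^^^^^^^^^^^^^^^^
  File "h.py", line 15, in proj
    p,c,R=cam(n); q=R.T@(np.array(X)-c); s=q[:2]/q[2]; s=s*(1+p["k1"]*(s@s)); return s*K(p)+[p["cx"],p["cy"]]
                                           ~^^^^
IndexError: invalid index to scalar variable.
```

View pics/st.png

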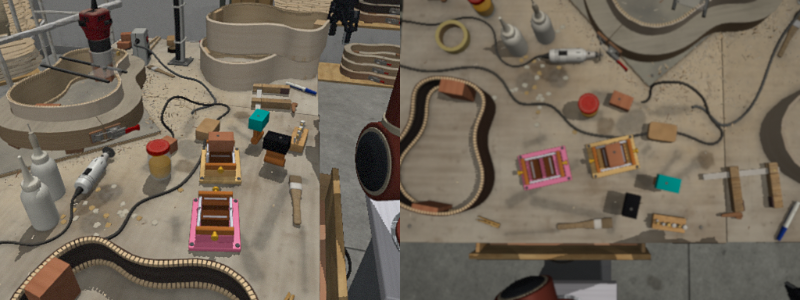

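View pics/top.png

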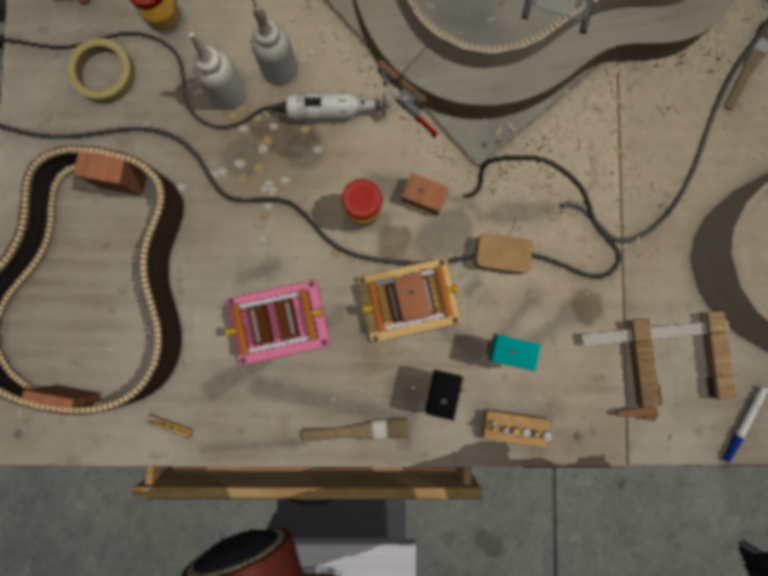

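The real jig (yellow wood) is at about top px (273,200), with the reddish block in it. The pink jig at (186,214) is a decoy, and so are the turquoise block (343,235) and the black block (296,263). The spare block is behind the jig at (283,129).

```bash
sed -i 's/np.array(p\["rotation"\])/Ro.from_euler("xyz",p["rotation"],degrees=True).as_matrix()/' h.py
python3 - <<'E'
from h import *
a=arm.snapshot("side");b=arm.snapshot("top")
for n in("side","top"):
  for t in("stuck_block","jig","cheek_left_face","cheek_right_face","grip_point"):
    print(n,t,*find(n,t),sep="\n  ")
ct=b[150:250,215:335]; cv2.imwrite("pics/ct.png",cv2.resize(ct,None,fx=6,fy=6,interpolation=cv2.INTER_CUBIC))
u,v=proj("side",[.5,-.13,.06]).astype(int); print(u,v)
cs=a[v-60:v+60,u-80:u+80]; cv2.imwrite("pics/cs.png",cv2.resize(cs,None,fx=5,fy=5,interpolation=cv2.INTER_CUBIC))
E
```

```text
side
  stuck_block
  (0.84, array([ 0.5347, -0.1285,  0.0948]), array([282., 181.]))
  (0.7, array([ 0.4594, -0.2763,  0.0734]), array([329., 158.]))
  (0.62, array([ 0.3926, -0.1856,  0.0692]), array([354., 186.]))
side
  jig
  (0.85, array([0.4952, 0.0961, 0.0432]), array([274., 285.]))
  (0.71, array([ 0.5248, -0.0904,  0.0245]), array([282., 221.]))
  (0.52, array([ 0.6162, -0.2816,  0.0277]), array([263., 165.]))
side
  cheek_left_face
  (0.89, array([ 0.5314, -0.1166,  0.0589]), array([282., 199.]))
  (0.56, array([0.4954, 0.094 , 0.0545]), array([274., 279.]))
side
  cheek_right_face
  (0.79, array([0.5033, 0.0526, 0.0566]), array([275., 260.]))
side
  grip_point
  (0.8, array([ 0.3929, -0.1825,  0.0731]), array([354., 185.]))
  (0.63, array([ 0.5356, -0.1301,  0.0979]), array([281., 180.]))
  (0.55, array([ 0.524 , -0.093 ,  0.0236]), array([282., 220.]))
top
  stuck_block
  (0.93, array([ 0.4626, -0.3007,  0.086 ]), array([344., 232.]))
  (0.79, array([ 0.3976, -0.1884,  0.0872]), array([293., 262.]))
  (0.67, array([ 0.5356, -0.1447,  0.1032]), array([274., 198.]))
top
  jig
  (0.87, array([0.5042, 0.0603, 0.0361]), array([185., 213.]))
  (0.58, array([ 0.5311, -0.1151,  0.0569]), array([260., 201.]))
top
  cheek_left_face
  (0.85, array([0.4914, 0.0796, 0.0551]), array([175., 218.]))
  (0.51, array([ 0.5284, -0.1168,  0.0577]), array([261., 203.]))
  (0.17, array([ 0.5379, -0.1432,  0.1048]), array([273., 197.]))
top
  cheek_right_face
  (0.86, array([0.5068, 0.0451, 0.0593]), array([190., 211.]))
  (0.57, array([ 0.5339, -0.1421,  0.1036]), array([273., 199.]))
top
  grip_point
  (0.83, array([ 0.4596, -0.2928,  0.0914]), array([341., 234.]))
  (0.63, array([ 0.5328, -0.148 ,  0.101 ]), array([275., 200.]))
  (0.62, array([ 0.3987, -0.1927,  0.094 ]), array([296., 261.]))
298 197
```

View pics/ct.png

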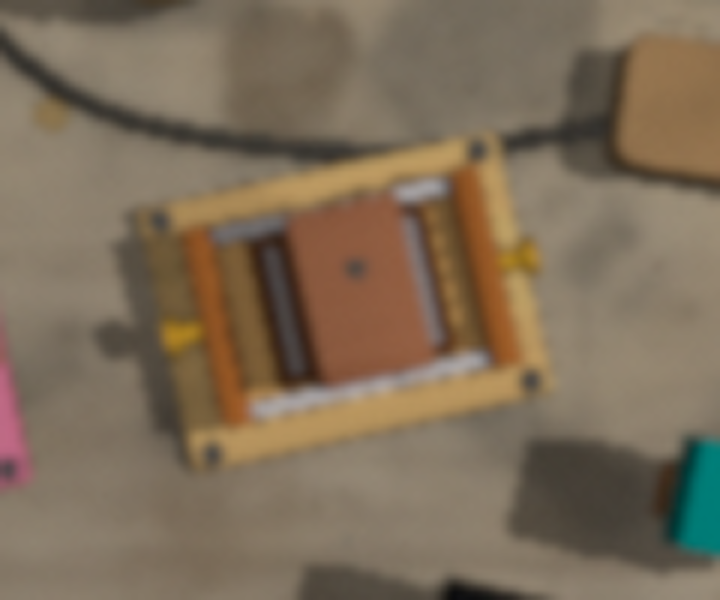

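The crop confirms the target: a reddish block in the wooden jig, with brass screws at crop px (180,335) and (520,258). Its top face is centred at about (362,285), which is full px (275,197).

Run:
```python
from h import *
f=lambda u,v,z: onz("top",215+u/6,150+v/6,z)
C=np.array([f(*c,0.012) for c in [(138,210),(493,133),(550,385),(192,468)]])
print("board",C.mean(0),[np.linalg.norm(C[i]-C[i-1])for i in range(4)], np.degrees(np.arctan2(*(C[0]-C[3])[1::-1])),np.degrees(np.arctan2(*(C[1]-C[2])[1::-1])))
S=np.array([f(180,335,.045),f(522,258,.045)]);d=S[0]-S[1];print("screws",S,np.degrees(np.arctan2(-d[0],d[1])))
T=np.array([f(*c,0.102) for c in [(288,213),(400,193),(438,360),(324,383)]])
print("top",T.mean(0),[np.linalg.norm(T[i]-T[i-1])for i in range(4)],np.degrees(np.arctan2(*(T[0]-T[3])[1::-1])),np.degrees(np.arctan2(*(T[1]-T[2])[1::-1])))
print("dot",f(354,268,.102))
b=arm.snapshot("top")
for m in arm.masks_of("top","stuck_block"):
  r=m["region"].astype(np.uint8); cnt=max(cv2.findContours(r,0,2)[0],key=cv2.contourArea)
  print(m["conf"],cv2.minAreaRect(cnt),r.sum())
s=arm.read_state();print(s)
```

```text
board [ 0.5372402  -0.14628447  0.012     ] [np.float64(0.10619241084710639), np.float64(0.14753288606747142), np.float64(0.10460679506822898), np.float64(0.14808307349498862)] 12.314266512995035 12.604806716995347
screws [[ 0.52097262 -0.08077247  0.045     ]
 [ 0.55190391 -0.21398074  0.045     ]] 13.072557352164619
top [ 0.53707777 -0.1478389   0.102     ] [np.float64(0.06330628711371936), np.float64(0.04164643108404843), np.float64(0.06247621180815098), np.float64(0.04235539462772176)] 12.194870196993344 12.859008906151054
dot [ 0.54400179 -0.14472234  0.102     ]
0.96 ((294.4038391113281, 262.48077392578125), (20.984426498413086, 30.594118118286133), 11.309932708740234) 595
0.72 ((341.17303466796875, 234.13461303710938), (35.69313430786133, 19.807727813720703), 11.309932708740234) 672
0.67 ((273.3876037597656, 197.98583984375), (29.86992835998535, 19.857192993164062), 75.3791275024414) 565
{'t': 0.85, 'joint_positions': array([-7.29371584e+01,  3.01672592e+00,  9.24130074e+01,  4.94009084e-04,
        8.45675172e+01, -6.81692028e+00]), 'dq': array([ 0.12414092, -0.01048307, -0.04518012,  0.00850885, -0.04577897,
       -0.08741029]), 'joint_efforts': array([ 1.46547416e-03, -3.93663061e+01, -3.70461953e+01, -1.33455151e-04,
        3.58476373e-04, -3.86567066e-06]), 'ee_pos': array([ 0.25302231, -0.57147532,  0.20322676]), 'ee_rot': array([ 1.79997212e+02, -1.61960720e-04,  2.38797151e+01]), 'contact_force': array([-0.71943634,  0.18523955, -0.37228622]), 'moment': array([-0.04396639, -0.01055493,  0.06651949]), 'gripper_force': 0.0, 'finger_gap': 0.9980504376708843}
```

View pics/cs.png

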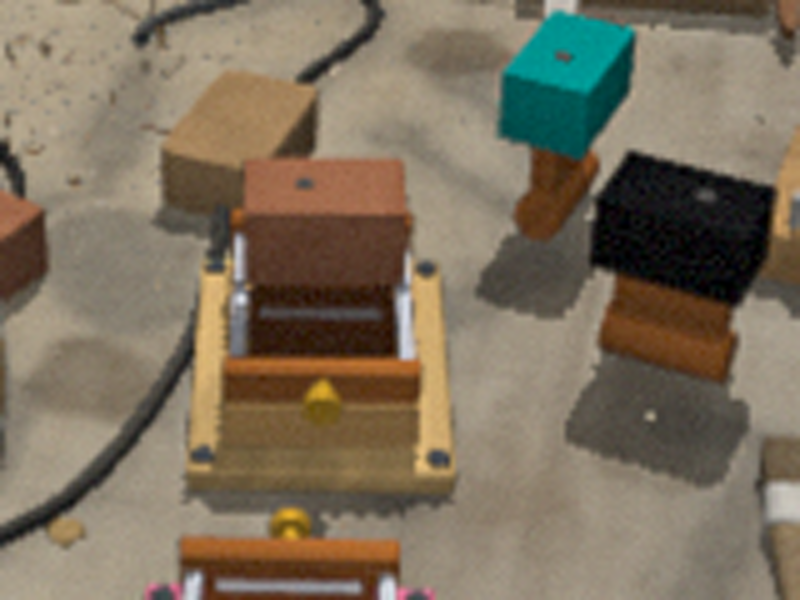

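>>> {"method": "step_arm", "body": {"moves": [[0, 0, 0.0314, 0, 0, 0, 1], [0, 0, 0.0314, 0, 0, 0, 1], [0, 0, 0, 0.924, -0.88, 0, 1], [0, 0, 0, 0.924, -0.88, 0, 1], [0, 0, 0, 0.924, -0.88, 0, 1], [0, 0, 0, 0.924, -0.88, 0, 1], [0, 0, 0, 0.924, -0.88, 0, 1], [0, 0, 0, 0.924, -0.88, 0, 1], [0, 0, 0, 0.924, -0.88, 0, 1], [0, 0, 0, 0.924, -0.88, 0, 1]]}}

```text
t: 2.1
ee_pos: [0.3956, -0.3586, 0.2034]
ee_rot: [180.0, -0.0, 12.6]
contact_force: [-0.4, -0.1, 0.6]
finger_gap: 1.004
gripper_force: 0.0
```

>>> {"method": "step_arm", "body": {"moves": [[0, 0, 0, 0.924, -0.88, 0, 1], [0, 0, 0, 0.924, -0.88, 0, 1], [0, 0, 0, 0.924, -0.88, 0, 1], [0, 0, 0, 0.924, -0.88, 0, 1], [0, 0, 0, 0.924, -0.88, 0, 1], [0, 0, 0, 0.924, -0.88, 0, 1], [0, 0, 0, 0.924, -0.88, 0, 1], [0, 0, 0, 0.924, -0.88, 0, 1], [0, 0, 0, 0, 0, 0, 1]]}}

```text
t: 3.22
ee_pos: [0.5378, -0.146, 0.2032]
ee_rot: [-180.0, -0.0, 12.7]
contact_force: [-0.2, -0.5, -0.3]
finger_gap: 0.998
gripper_force: 0.0
```

Run:
```python
from h import *
print(arm.camera_params("wrist"))
w=arm.snapshot("wrist"); cv2.imwrite("pics/w.png",cv2.resize(w,(768,576)))
print(proj("wrist",[.537,-.1475,.102]))
for t in("stuck_block","cheek_left_face","cheek_right_face","jig"): print(t,*find("wrist",t))
```

```text
{'fovy': 59.67920570994759, 'cx': 257.8480315133085, 'cy': 192.22644321500275, 'k1': 0.01994451335805091, 'xyz': array([ 0.60024354, -0.13206321,  0.3738124 ]), 'rotation': array([ 1.65081209e+02,  5.45267151e-02, -7.72759802e+01])}
[258.5021021  182.88981002]
stuck_block (0.88, array([ 0.4546, -0.2765,  0.0595]), array([362., 275.])) (0.82, array([ 0.4122, -0.1954,  0.0888]), array([278., 312.])) (0.63, array([ 0.5385, -0.1477,  0.1041]), array([259., 181.]))
cheek_left_face (0.66, array([ 0.5314, -0.117 ,  0.0551]), array([226., 170.])) (0.57, array([0.4965, 0.0753, 0.0513]), array([ 23., 161.]))
cheek_right_face (0.79, array([ 0.546 , -0.1738,  0.0547]), array([286., 168.])) (0.59, array([0.5046, 0.034 , 0.0535]), array([ 66., 163.]))
jig (0.88, array([ 0.5532, -0.1349,  0.033 ]), array([249., 149.])) (0.57, array([0.5094, 0.0442, 0.0423]), array([ 62., 154.]))
```

View pics/w.png

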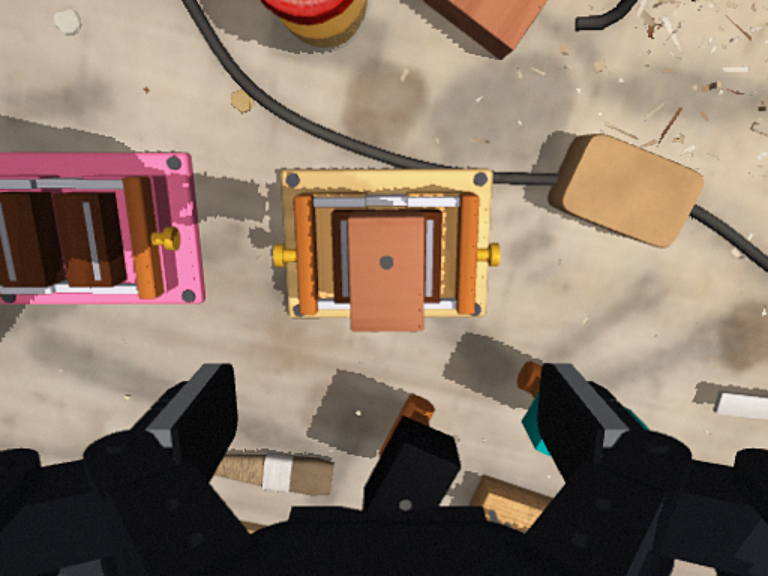

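The wrist view shows the tool squared up to the jig, with the block top at px (387,270) of 768 wide. It is about 1.5 mm off sideways, so I'll correct that, descend and grip.

>>> {"method": "step_arm", "body": {"moves": [[0, 0, 0, 0, 0.055, 0.9, 1], [0, 0, 0, 0, 0, 0.9, 1], [0, 0, 0, 0, 0, 0.9, 1], [0, 0, 0, 0, 0, 0.9, 1], [0, 0, 0, 0, 0, 0.9, 1], [0, 0, 0, 0, 0, 0.87, 1], [0, 0, 0, 0, 0, 0, 1], [0, 0, 0, 0, 0, 0, 1]]}}

```text
t: 4.47
ee_pos: [0.5378, -0.1495, 0.0699]
ee_rot: [180.0, -0.1, 12.5]
contact_force: [1.1, -0.1, 0.3]
finger_gap: 0.998
gripper_force: 0.0
```

>>> {"method": "step_arm", "body": {"moves": [[0, 0, 0, 0, 0, 0, 0.6], [0, 0, 0, 0, 0, 0, 0.5], [0, 0, 0, 0, 0, 0, 0.4], [0, 0, 0, 0, 0, 0, 0.3], [0, 0, 0, 0, 0, 0, 0.2], [0, 0, 0, 0, 0, 0, 0.2], [0, 0, 0, 0, 0, 0, 0.2]], "squeeze": 30}}

```text
t: 5.35
ee_pos: [0.5379, -0.1488, 0.07]
ee_rot: [180.0, -0.0, 12.6]
contact_force: [-2.4, 1.5, 5.7]
finger_gap: 0.472
gripper_force: 30.1
```

>>> {"method": "step_arm", "body": {"moves": [[0, 0, 0, 0, 0, 0, 0.2], [0, 0, 0, 0, 0, 0, 0.2], [0.01, 0, 0, 0, 0.0575, 0, 0.2], [0.01, 0, 0, 0, 0.0575, 0, 0.2], [0.01, 0, 0, 0, 0.0575, 0, 0.2], [0, 0, 0, 0, 0, 0, 0.2]], "squeeze": 70}}

```text
t: 6.1
ee_pos: [0.5387, -0.1516, 0.0699]
ee_rot: [-174.4, -0.1, 12.6]
contact_force: [-1.3, 5.7, 8.2]
finger_gap: 0.446
gripper_force: 69.5
```

>>> {"method": "step_arm", "body": {"moves": [[0.01, 0, 0, 0, 0.0575, 0.001, 0.2], [0.01, 0, 0, 0, 0.0575, 0.001, 0.2], [0.01, 0, 0, 0, 0.0575, 0.001, 0.2], [0.01, 0, 0, 0, 0.0575, 0.001, 0.2], [0, 0, 0, 0, 0, 0, 0.2]]}}

```text
t: 6.72
ee_pos: [0.54, -0.1571, 0.0691]
ee_rot: [-167.1, -0.1, 12.6]
contact_force: [-1.9, 5.6, 8.1]
finger_gap: 0.443
gripper_force: 69.7
```

>>> {"method": "step_arm", "body": {"moves": [[0.01, 0, 0, 0, 0.0575, 0.001, 0.2], [0.01, 0, 0, 0, 0.0575, 0.001, 0.2], [0.01, 0, 0, 0, 0.0575, 0.001, 0.2], [0.006, 0, 0, 0, 0.0345, 0.001, 0.2], [0, 0, 0, 0, 0, 0, 0.2]]}}

```text
t: 7.35
ee_pos: [0.541, -0.1617, 0.0676]
ee_rot: [-160.7, -0.1, 12.6]
contact_force: [-0.7, 5.8, 6.8]
finger_gap: 0.442
gripper_force: 70.6
```

>>> {"method": "step_arm", "body": {"moves": [[-0.012, 0, 0, 0, -0.069, 0.001, 0.2], [-0.012, 0, 0, 0, -0.069, 0.001, 0.2], [-0.012, 0, 0, 0, -0.069, 0.001, 0.2], [-0.012, 0, 0, 0, -0.069, 0.001, 0.2], [-0.012, 0, 0, 0, -0.069, 0.001, 0.2], [-0.012, 0, 0, 0, -0.069, 0.001, 0.2], [-0.012, 0, 0, 0, -0.069, 0.001, 0.2], [-0.012, 0, 0, 0, -0.069, 0.001, 0.2], [-0.01, 0, 0, 0, -0.0575, 0.001, 0.2], [0, 0, 0, 0, 0, 0, 0.2]]}}

```text
t: 8.6
ee_pos: [0.5379, -0.1476, 0.0705]
ee_rot: [180.0, -0.1, 12.6]
contact_force: [-1.5, 3.9, 8.2]
finger_gap: 0.438
gripper_force: 72.1
```

>>> {"method": "step_arm", "body": {"moves": [[-0.01, 0, 0, 0, -0.0575, 0.001, 0.2], [-0.01, 0, 0, 0, -0.0575, 0.001, 0.2], [-0.01, 0, 0, 0, -0.0575, 0.001, 0.2], [-0.01, 0, 0, 0, -0.0575, 0.001, 0.2], [0, 0, 0, 0, 0, 0, 0.2]]}}

```text
t: 9.22
ee_pos: [0.5375, -0.144, 0.0705]
ee_rot: [172.5, -0.2, 12.7]
contact_force: [-0.6, -0.9, 5.3]
finger_gap: 0.442
gripper_force: 73.9
```

>>> {"method": "step_arm", "body": {"moves": [[-0.01, 0, 0, 0, -0.0575, 0.001, 0.2], [-0.01, 0, 0, 0, -0.0575, 0.001, 0.2], [-0.01, 0, 0, 0, -0.0575, 0.001, 0.2], [0, 0, 0, 0, 0, 0, 0.2]]}}

```text
t: 9.72
ee_pos: [0.5367, -0.1401, 0.0701]
ee_rot: [167.1, -0.2, 12.7]
contact_force: [-1.3, -1.6, 7.7]
finger_gap: 0.439
gripper_force: 71.8
```

Run:
```python
from h import *
s=arm.read_state();print(s["moment"],s["contact_force"])
w=arm.snapshot("wrist"); a=arm.snapshot("side"); b=arm.snapshot("top")
u,v=proj("side",[.537,-.147,.07]).astype(int)
cs=cv2.resize(a[v-40:v+40,u-50:u+50],(500,400),interpolation=2)
ct=cv2.resize(b[160:240,220:330],(550,400),interpolation=2)[:,:300]
cv2.imwrite("pics/r1.png",cv2.resize(np.hstack([cs,cv2.resize(b[165:235,240:305],(300,400),interpolation=2)]),(800,400)))
cv2.imwrite("pics/w2.png",cv2.resize(w,(768,576)))
```

```text
[-0.06407602  0.18509073  0.02158857] [-1.33504226 -1.6081898   7.67804092]
```

View pics/r1.png

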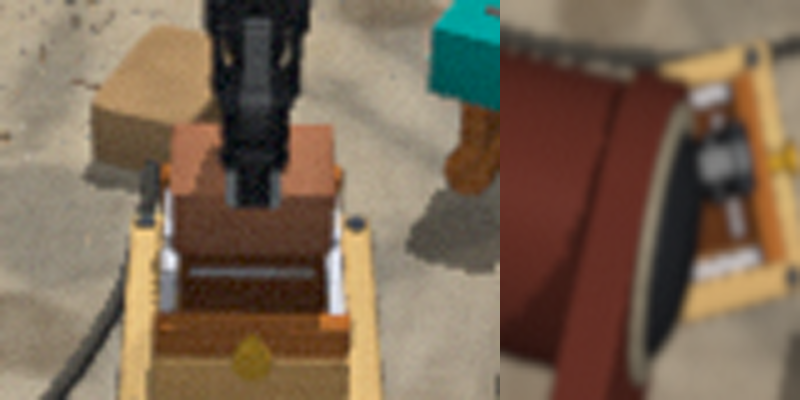

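View pics/w2.png

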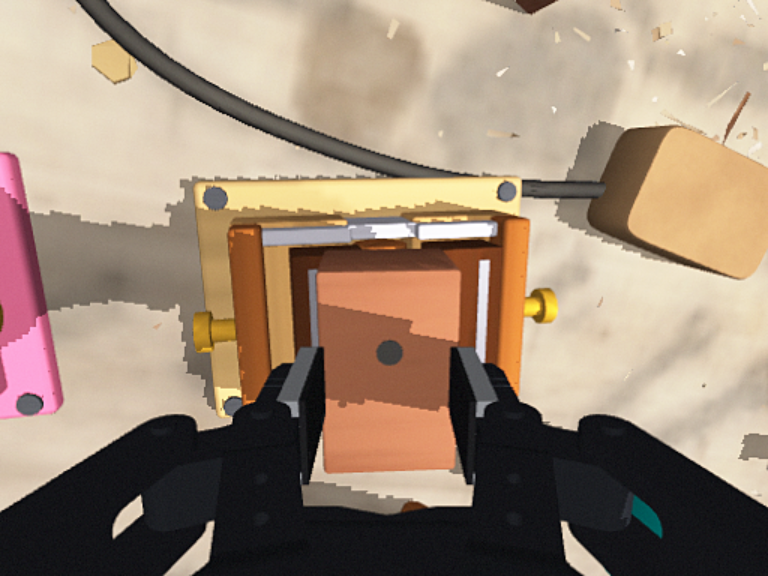

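In the wrist view the block is firmly held and leaning left, with its top dot at (389,352). The right cheek (white line at x≈484) sits back near its stop. The left cheek (x≈313) still has travel left, so I keep leaning.

>>> {"method": "step_arm", "body": {"moves": [[-0.01, 0, 0, 0, -0.0575, 0.001, 0.2], [-0.01, 0, 0, 0, -0.0575, 0.001, 0.2], [-0.01, 0, 0, 0, -0.0575, 0.001, 0.2], [-0.007, 0, 0, 0, -0.04, 0.001, 0.2], [0, 0, 0, 0, 0, 0, 0.2]]}}

```text
t: 10.5
ee_pos: [0.5358, -0.135, 0.069]
ee_rot: [160.4, -0.2, 12.7]
contact_force: [-1.6, -0.4, 8.5]
finger_gap: 0.439
gripper_force: 72.0
```

Run:
```python
from h import *
from scipy.spatial.transform import Rotation as Ro
print({k:arm.read_state()[k] for k in("ee_pos","moment")})
w=arm.snapshot("wrist"); cv2.imwrite("pics/w3.png",cv2.resize(w,(768,576)))
p=arm.camera_params("wrist"); print(p["xyz"],p["rotation"])
for t in("cheek_left_face","cheek_right_face","cheek_left","cheek_right"): 
  for c,X,px in find("wrist",t):
    d=X-np.array([.5372,-.147,0]); y=np.radians(12.6); print(t,c,px,X,"jig y %.4f"%(-np.sin(y)*d[0]+np.cos(y)*d[1]))
```

```text
{'ee_pos': array([ 0.53581582, -0.13497953,  0.06903659]), 'moment': array([-0.10711918,  0.33712562, -0.08867298])}
[ 0.58530016 -0.06554995  0.22998899] [165.27164744 -19.47899866 -77.42432184]
cheek_left_face 0.86 [203. 201.] [ 0.542  -0.1064  0.0541] jig y 0.0386
cheek_right_face 0.77 [317. 193.] [ 0.5555 -0.1749  0.055 ] jig y -0.0312
cheek_left 0.74 [200. 197.] [ 0.5445 -0.1039  0.0563] jig y 0.0405
cheek_right 0.96 [321. 188.] [ 0.5596 -0.1758  0.0562] jig y -0.0330
```

View pics/w3.png

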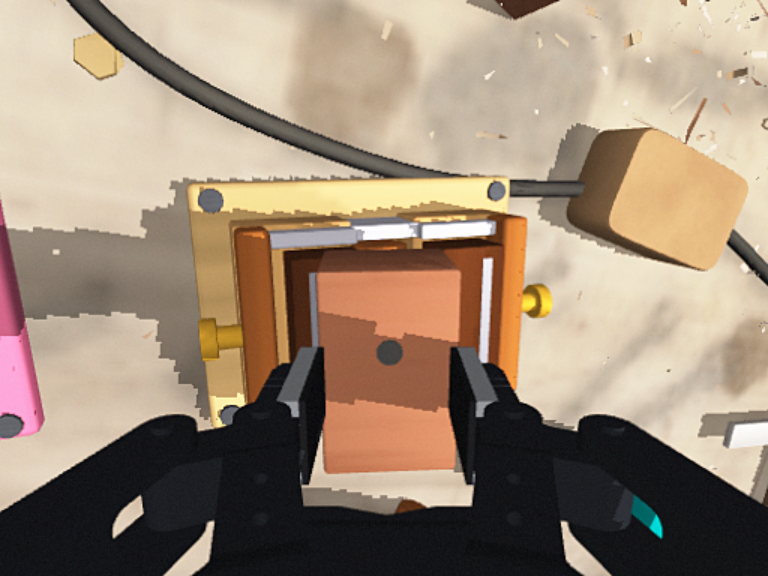

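Run:
```python
import h; from h import *
def jy(P,u,v,z=.056):
    arm_p=P
    h.cam=lambda n:(P,np.array(P["xyz"]),Ro.from_euler("xyz",P["rotation"],degrees=True).as_matrix())
    X=h.onz("w",u/1.5,v/1.5,z); d=X-np.array([.5372,-.147,0]); y=np.radians(12.6)
    return round(float((-np.sin(y)*d[0]+np.cos(y)*d[1])*1000),1), round(float((np.cos(y)*d[0]+np.sin(y)*d[1])*1000),1)
P0={'fovy': 59.67920570994759,'cx':257.848,'cy':192.226,'k1':.019945,'xyz':[0.60024354,-0.13206321,0.3738124],'rotation':[165.081209,.054526,-77.27598]}
P3=dict(P0,xyz=[0.58530016,-0.06554995,0.22998899],rotation=[165.27164744,-19.47899866,-77.42432184])
for n,P,L in(("start",P0,[(344,255),(430,255),(334,255),(441,255),(314,215),(460,215)]),("now",P3,[(313,310),(486,310),(287,270),(503,270)])):
  print(n,[(l,jy(P,*l)) for l in L])
```

```text
start [((344, 255), (28.5, 2.2)), ((430, 255), (-26.8, 2.4)), ((334, 255), (35.0, 2.2)), ((441, 255), (-33.9, 2.4)), ((314, 215), (46.9, 27.8)), ((460, 215), (-45.1, 28.0))]
now [((313, 310), (36.0, 10.5)), ((486, 310), (-36.1, 3.0)), ((287, 270), (44.6, 26.1)), ((503, 270), (-43.1, 19.5))]
```

From the cheek lines in the wrist picture, the left cheek is pushed back about 7.5 mm and the right about 9 mm, both more than 5.5. I'll bring the block upright, then lift slowly.

>>> {"method": "step_arm", "body": {"moves": [[0.0119, 0, 0, 0, 0.0684, 0.001, 0.2], [0.0119, 0, 0, 0, 0.0684, 0.001, 0.2], [0.0119, 0, 0, 0, 0.0684, 0.001, 0.2], [0.0119, 0, 0, 0, 0.0684, 0.001, 0.2], [0.0119, 0, 0, 0, 0.0684, 0.001, 0.2], [0.0119, 0, 0, 0, 0.0684, 0.001, 0.2], [0.0119, 0, 0, 0, 0.0684, 0.001, 0.2], [0.0119, 0, 0, 0, 0.0684, 0.001, 0.2], [0.0119, 0, 0, 0, 0.0684, 0.001, 0.2], [0, 0, 0, 0, 0, 0, 0.2]]}}

```text
t: 12.0
ee_pos: [0.5388, -0.1498, 0.0705]
ee_rot: [179.9, -0.2, 12.5]
contact_force: [1.0, 1.9, 6.8]
finger_gap: 0.443
gripper_force: 75.3
```

>>> {"method": "step_arm", "body": {"moves": [[0, 0, 0, 0, 0, -0.1, 0.2], [0, 0, 0, 0, 0, -0.1, 0.2], [0, 0, 0, 0, 0, -0.1, 0.2], [0, 0, 0, 0, 0, 0, 0.2]]}}

```text
t: 12.5
ee_pos: [0.5373, -0.1487, 0.0764]
ee_rot: [-180.0, 0.0, 12.6]
contact_force: [0.1, 0.3, -1.4]
finger_gap: 0.439
gripper_force: 73.5
```

Hanging freely with only the block's weight (about 1.5 N). Next I lift towards the cheek gap, a few rows at a time.

>>> {"method": "step_arm", "body": {"moves": [[0, 0, 0, 0, 0, -0.15, 0.2], [0, 0, 0, 0, 0, -0.15, 0.2], [0, 0, 0, 0, 0, -0.15, 0.2], [0, 0, 0, 0, 0, 0, 0.2]]}}

```text
t: 13.0
ee_pos: [0.5378, -0.149, 0.0885]
ee_rot: [180.0, -0.1, 12.6]
contact_force: [0.5, -1.0, -1.7]
finger_gap: 0.433
gripper_force: 73.5
```

>>> {"method": "step_arm", "body": {"moves": [[0, 0, 0, 0, 0, -0.15, 0.2], [0, 0, 0, 0, 0, -0.15, 0.2], [0, 0, 0, 0, 0, -0.15, 0.2], [0, 0, 0, 0, 0, 0, 0.2]]}}

```text
t: 13.5
ee_pos: [0.5377, -0.149, 0.0997]
ee_rot: [180.0, -0.0, 12.6]
contact_force: [0.7, -0.5, -1.7]
finger_gap: 0.435
gripper_force: 73.5
```

>>> {"method": "step_arm", "body": {"moves": [[0, 0, 0, 0, 0, -0.25, 0.2], [0, 0, 0, 0, 0, -0.3, 0.2], [0, 0, 0, 0, 0, -0.3, 0.2], [0, 0, 0, 0, 0, -0.3, 0.2], [0, 0, 0, 0, 0, -0.3, 0.2], [0, 0, 0, 0, 0, -0.3, 0.2], [0, 0, 0, 0, 0, -0.3, 0.2], [0, 0, 0, 0, 0, -0.1, 0.2], [0, 0, 0, 0, 0, 0, 0.2], [0, 0, 0, 0, 0, 0, 0.2]]}}

```text
t: 14.75
ee_pos: [0.5371, -0.1487, 0.1524]
ee_rot: [-180.0, 0.0, 12.6]
contact_force: [1.0, 0.6, -0.2]
finger_gap: 0.44
gripper_force: 73.5
```

>>> {"method": "step_arm", "body": {"moves": [[0, 0, 0, 0, 0, 0, 0.2], [0, 0, 0, 0, 0, 0, 0.2], [0, 0, 0, 0, 0, 0, 0.2]]}}

```text
t: 15.12
ee_pos: [0.5374, -0.1488, 0.1527]
ee_rot: [-180.0, 0.0, 12.6]
contact_force: [0.9, 1.1, -1.9]
finger_gap: 0.437
gripper_force: 73.5
```

Run:
```python
from h import *
a=arm.snapshot("side"); u,v=proj("side",[.537,-.147,.09]).astype(int)
cv2.imwrite("pics/f.png",cv2.resize(a[v-60:v+60,u-80:u+80],(800,600),interpolation=2))
print(arm.read_state()["dq"])
```

```text
[ 0.10487082  0.00600198 -0.0199969  -0.00936731  0.02760238  0.05644725]
```

View pics/f.png

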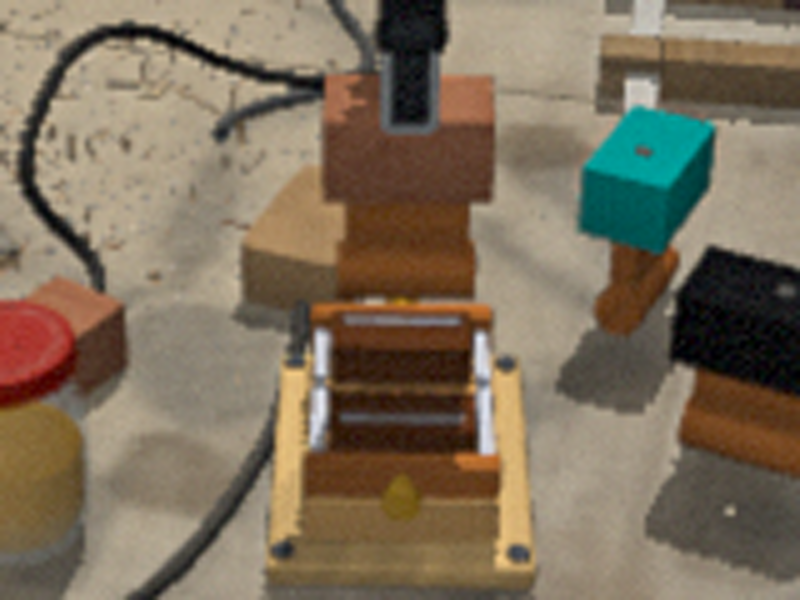

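The block hangs upright in the gripper. Its bead, at about (405,275), is well clear of the cheeks at (400,330–440), and nothing else has moved.

```bash
python3 -c "
from workcell import arm
print(arm.close_job())"
```

```text
the job is handed in; nothing more can be done
None
```

The block was rocked free, pushing the left cheek back about 7.5 mm and the right about 9 mm, then lifted straight up; I handed the job in with it held upright and still, its foot about 38 mm above the cheek tops (no verdict was returned).

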